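# Wedge a fuse-holder module tight in its assembly jig

### The job

Clamp the fuse-holder module in the assembly jig: take the wedge from its stand, set it thin end down in the slot between the module and the jig's leaning jaw and let go of it, then tap it down with the hand tamper until the module is locked tight against the end stop. Tap firmly but not hard, because the module's housing is brittle plastic; afterwards stand the tamper upright on the bench and leave the other things where they are.

Things in the scene. Friction and masses are not known exactly. Their poses are not given: they have to be found in the camera images.
- jig: Assembly jig fixed to the bench: aluminium plate 180 x 130 x 12 mm, x -80..100, y -65..65; origin on the bench below it, z up. On it, from -x to +x: steel end stop about 50 high, set anew for each job (face at x -27 to -23.4, not measured); module; wedge slot; steel jaw, whose leaning face looks to -x: x = 27.7 + z/6 (mm, z over the bench, z 12..100), so the slot widens upward.
- slot (a point): Mouth of the wedge slot: on the middle of the jaw's upper edge, 100 mm over the bench, at x=44.3, y=0 of the jig. In y the slot is 37 mm wide between two steel cheeks, 8 mm thick and 100 high (jig x 34..84). In x it is 13 to 19 mm wide at the height of the module's top, 92 mm over the bench.
- module: Four-pole fuse-holder module: grey plastic block 50 (x) x 72 (y) x 80 mm high, 245 to 455 g, loose on the jig plate, axes along the jig's. Origin: centre of its underside. Its upright +x face (x=+25) is the slot's other wall. It starts 1 to 3 mm short of the end stop on its -x side; the wedge must drive it against the stop. Brittle: it cracks if the wedge is pushed down with over 60 N.
- wedge: Plain aluminium wedge 120 mm long, 30 wide (y), about 160 g, upright in the stand, thin end down. Origin: centre of the thin end (8 mm thick); z to the thick end. Its -x face is upright (x=-4), its +x face slopes (x = 4 + z/6). In the slot its axes point as the jig's: upright face on the module, sloping face on the jaw. It may lean in the stand by up to 0.03 rad.
- wedge_grip (a point): Where to grip the wedge: 105 mm above its thin end, x=+9, across the 30 mm width (fingers close along y). Set into the slot and let go, the wedge rests there loosely, its thin end 25 to 65 mm over the bench.
- wedge_top (a point): Centre of the wedge's flat top (28 x 30 mm, 120 above the thin end), where the tamper pushes. The wedge slides down with light pushes until the module meets the stop (6 mm per 1 mm of the module); then the force rises steeply. It locks itself, tight after taps of about 20 to 35 N that no longer move it. The depth (thin end some 15 to 42 mm over the bench) has to be felt.
- stand: Black plastic stand fixed to the bench, 130 x 70 mm (x -40..90), origin on the bench below the wedge's pocket, axes as the wedge's. The pocket's floor is at 8 mm, its walls reach 63 mm over the bench, about 1 mm wider than the wedge all round: draw the wedge straight up. A second pocket 60 mm to +x holds the packing strip.
- tamper: Hand tamper standing upright on the bench, 115 mm high, about 250 g: steel foot 36 mm across and 25 high, above it a round black grip 28 mm across. Origin: centre of the foot's underside; z up. Grip the round grip from above, about 75 mm over the foot's underside, with 80 N or more so that it does not slip.
- strip: Bystander: flat aluminium packing strip 12 x 30 x 75 mm with parallel faces, upright in the stand's second pocket. Origin: centre of its underside.
- spare_module: Bystander: three-pole fuse-holder module, 50 x 54 x 80 mm, loose on the bench. Origin: centre of its underside.
- screwdriver: Bystander: screwdriver lying on the bench between robot and jig, about 200 mm long, under 35 mm high.
- wrench: Bystander: flat wrench lying on the bench.
- jar: Bystander: small closed jar, 60 mm diameter, 70 mm high.
Not all that is in view belongs to the job. Leave any pink or purple look-alike of the module alone. Leave any purple look-alike of the tamper alone.

How it is judged:
On the way, in this order (a step that is already met when the one before it is completed fails the run):
1. the wedge stands upright in the slot between module and jaw, let go by the gripper (y of wedge in the frame of jig between -0.008 and 0.008 m and z of wedge in the frame of jig below 0.08 m and x of wedge in the frame of jig between 0.022 and 0.05 m and angle between the z axis of wedge and the z axis of jig, either way round below 0.15 rad and contact force between the fingers and wedge below 0.1 N), for 0.2 s.
2. the tamper, in the gripper, pushes the wedge down in the slot (over 8 N) (y of wedge in the frame of jig between -0.008 and 0.008 m and z of wedge in the frame of jig below 0.08 m and x of wedge in the frame of jig between 0.022 and 0.05 m and angle between the z axis of wedge and the z axis of jig, either way round below 0.15 rad and contact force between tamper and wedge above 8 N and contact force between the fingers and tamper above 5 N), for 0.02 s.
At the end, for the whole second after the job is handed in: Wedge locked and at rest: upright in the slot (lean < 0.15 rad, within 8 mm of its middle), thin end under 55 mm high, pressing by itself on the module with > 9 N and the jig > 8 N; module flat (< 0.06 rad), within 10 mm of the middle; tamper upright on the bench (4 mm, 0.1 rad), at rest (y of wedge in the frame of jig between -0.008 and 0.008 m and z of wedge in the frame of jig below 0.08 m and x of wedge in the frame of jig between 0.022 and 0.05 m and angle between the z axis of wedge and the z axis of jig, either way round below 0.15 rad and z of wedge in the frame of jig below 0.055 m and contact force between wedge and module above 9 N and contact force between wedge and jig above 8 N and linear speed of wedge below 0.01 m/s and angle between module's own z axis and vertical below 0.06 rad and y of module in the frame of jig between -0.01 and 0.01 m and height (world z) of tamper between -0.004 and 0.004 m and angle between tamper's own z axis and vertical below 0.1 rad and linear speed of tamper below 0.02 m/s); the robot touches nothing.
It fails at once if the wedge is struck or pushed with the tamper with over 60 N (contact force between tamper and wedge above 60 N).
It fails at once if the module is pressed by the wedge with over 100 N (contact force between wedge and module above 100 N).
It fails at once if a bystander is disturbed (moved by over 30 mm) (distance of any of strip, spare_module, screwdriver, wrench, jar from where it was at the start of the episode above 0.03 m).
It also fails if it takes over 67 s, if anything falls off the work surface, if the arm or the gripper's body presses on something with over 40 N, if the wrist force passes 120 N, or if a joint passes its speed limit or range.

### The arm

A 6-joint arm with a two-finger parallel gripper is mounted at the origin on the work surface. World frame = base frame: x ahead of the robot, y to its left, z up, the work surface at z = 0. Lengths are in m, angles in rad, forces in N, time in s.
With the tool pointing down it reaches from about 0.325 to 0.75 m from the base axis. Payload 7.6 kg.
Tool frame: the origin (TCP) lies midway between the tips of the shut fingers; the grasp point (between the pads) lies 19 mm behind it; z points along the fingers, y is the line along which they close (so a half turn about z gives the same grasp; the last joint's range is limited). The gripper opens to 85 mm and grips with 20 to 120 N. Pads are 22 mm wide; open, the fingers measure 114 mm over their backs; the gripper's body (76 mm by 85 mm) begins 54 mm behind the grasp point. The pads swing forward as they close: fully open they stand 13 mm farther back than shut.
Start: joints at [1.181, 0.052, 1.401, -0, 1.689, -0.07], TCP at [0.165, 0.498, 0.231] pointing down, gripper open.
Joint ranges: [-2.9, 2.9], [-0.91, 2.17], [0.12, 2.37], [-1.06, 4.2], [0.26, 2.73], [-2.93, 2.93]. Speed limits (rad/s): [2.57, 2.57, 3.01, 3.14, 3.14, 3.14].

### API

Orientations are given as a rotation vector (axis times angle).
In Python, from plant import robot gives the robot as it stands. The module is installed in compiled form; this text tells all that it offers.
- The arm moves only by the tool drive_tool, never from a script. Its argument "targets" is a list of rows, each a list of 7 numbers: the shift along the tool's x, y, z normalised to -1 to 1, where 1 is 300 mm, then the turn, a rotation vector about the tool's x, y, z normalised to -1 to 1, where 1 is pi rad, then the opening, from 0 (shut) to 1 (fully open). In form: [[tx, ty, tz, rx, ry, rz, jaw], ...]. A call has 1 to 12 rows; each row shifts and turns the commanded pose from where the row before left it, along the tool's axes as they then stand; what a row does not reach is not made up. A row lasts 1/12 s, in which the tool goes at most 41.7 mm and 7.16 degrees, less where a joint would pass 70% of its speed; a pose out of reach is approached as far as the arm can. A call with a number of a shift or a turn outside -1 to 1 is refused whole. A call with a gripper value outside its range is refused whole. The fingers move at their own pace and stop on an object; "newtons" is the grip in N (left out, the last holds). Time passes only in rows, so rows that do not move let the fingers close. It gives the time, the measured TCP pose, the force, the opening and the grip force at its end, in the units of the state.
- robot.get_obs(): the state, without advancing time (a new reading comes with each control period).
- robot.capture(name): name is "scene" or "top" or "wrist"; returns a dict with "img" (480x640x3 uint8, red, green, blue), "range_z" (480x640 float32, m along the optical axis (not along the pixel's ray), 0 where there is no reading), "fx", "fy", "cx", "cy" (pixels), "k1" (the pictures are not rectified: a ray, as slopes to the right and down, at radius r is drawn at 1 + k1 r^2 times it, then the intrinsics apply), "extrinsics" (4x4, takes a point from camera to world coordinates); the wrist camera has in their place "hand_eye" (4x4, takes a point from camera to tool coordinates, whose origin is the TCP and whose axes are the flange's). Camera axes: x right, y up, looking along -z (the intrinsics and any distortion apply to the point x, -y, -z); pixel columns grow to the right and rows downward; lengths in m; the calibration is good to about 2 mm. A picture is of the moment at which its call begins: read the wrist's pose just before it.
- robot.job_done(): hands the job in; it is judged then, once.
The state is a dict: "time_s": time; "joints": joint angles; "joint_velocities": joint speeds; "tau": joint torques, N m; "eef_pos": TCP position; "eef_rot": TCP orientation; "contact_force": force on the tool from outside, world axes, zero at the start; "torque": the same for the moment, N m; "gripper_width": finger opening in m; "gripper_force": force on a finger pad.
Only numpy, scipy, OpenCV 4.12 (cv2) and the standard library are available. Lean on these libraries where they do the work, as an engineer would, in place of code of your own. Each camera call takes 0.05 s, during which the arm holds its last target. There are 200 camera calls.

## Working session

There is one attempt and no reset: what is moved stays moved. The work goes in short steps, Python scripts to look and compute and a tool call to move; the robot and the scene stay as the last step left them, time stands still between calls to the robot, and variables do not carry over. Pictures are saved under pics/ and viewed, at most 10 in all, crops included, and the job is handed in when it is done.

Besides the shell and the picture viewer there is one more tool, called after ">>>" as a command line: name --pt "numbers of a row" for each row, then --argument value for the rest. drive_tool: Moves the arm, as the interface text tells. Scaled input: -1 to 1 covers 300 mm each way for a shift and pi rad each way for a turn. Its arguments: {"type":"object","properties":{"targets":{"type":"array"},"newtons":{"type":"number"}},"required":["targets"]}

```bash
mkdir -p pics
cat > h.py <<'E'
import numpy as np, cv2, pickle
from plant import robot
from scipy.spatial.transform import Rotation as R
def cap(n):
    o=robot.get_obs(); c=robot.capture(n)
    if n=='wrist':
        T=np.eye(4);T[:3,:3]=R.from_rotvec(o['eef_rot']).as_matrix();T[:3,3]=o['eef_pos'];c['T']=T@np.array(c['hand_eye'])
    else: c['T']=np.array(c['extrinsics'])
    return c
def slopes(c,uv):
    K=np.array([[c['fx'],0,c['cx']],[0,c['fy'],c['cy']],[0,0,1.]])
    return cv2.undistortPoints(np.array(uv,float).reshape(-1,1,2),K,np.array([c['k1'],0,0,0.])).reshape(-1,2)
def dirs(c,uv):
    s=slopes(c,uv);return np.c_[s[:,0],-s[:,1],-np.ones(len(s))]@c['T'][:3,:3].T
def onplane(c,uv,z):
    d=dirs(c,uv);o=c['T'][:3,3];return o+d*((z-o[2])/d[:,2])[:,None]
def cloud(c):
    v,u=np.mgrid[0:480,0:640];d=dirs(c,np.c_[u.ravel(),v.ravel()])
    p=c['T'][:3,3]+d*c['range_z'].reshape(-1,1);p[c['range_z'].ravel()==0]=np.nan
    return p.reshape(480,640,3)
E
python3 - <<'E'
from h import *
o=robot.get_obs();print(o)
for n in('scene','top','wrist'):
    c=cap(n);pickle.dump(c,open(n+'.pkl','wb'));cv2.imwrite(f'pics/{n}0.png',c['img'][:,:,::-1])
    print(n,c['fx'],c['cx'],c['cy'],c['k1'],np.round(c['T'],3).tolist())
a=[cv2.imread(f'pics/{n}0.png') for n in('scene','top')]
E
```

```text
{'time_s': 0.0, 'joints': array([ 1.18073522e+00,  5.28407588e-02,  1.40173131e+00, -1.94316619e-05,
        1.68856798e+00, -7.02968181e-02]), 'joint_velocities': array([-1.96973259e-03, -6.38218555e-04,  8.68372737e-05, -4.38314468e-04,
       -1.34568722e-03,  1.51917184e-03]), 'tau': array([-9.52329137e-04, -3.81667256e+01, -3.60184693e+01, -1.21473067e-04,
        6.17364538e-03,  6.31672856e-05]), 'eef_pos': array([0.16489978, 0.4981212 , 0.230467  ]), 'eef_rot': array([-5.00097543e-01, -3.10119351e+00,  2.37320015e-03]), 'contact_force': array([-0.21955442,  1.06599461, -0.53484869]), 'torque': array([-0.02247535, -0.00033972, -0.0334198 ]), 'gripper_force': 0.0, 'gripper_width': 0.08563911611547484}
scene 623.5747259333559 316.73160573529196 249.955465692652 -0.11053242735406808 [[-0.663, -0.537, 0.522, 1.221], [0.749, -0.483, 0.455, 0.499], [0.008, 0.692, 0.722, 1.034], [0.0, 0.0, 0.0, 1.0]]
top 519.6010630205817 319.43614361097013 235.26366276794607 0.03365795555961485 [[0.026, 0.988, -0.15, 0.376], [-1.0, 0.027, 0.002, -0.056], [0.006, 0.15, 0.989, 1.253], [0.0, 0.0, 0.0, 1.0]]
wrist 359.52427696587796 315.8657105187018 235.61462838123407 -0.0460008788829307 [[0.314, -0.905, -0.287, 0.091], [0.95, 0.298, 0.097, 0.522], [-0.002, -0.303, 0.953, 0.373], [0.0, 0.0, 0.0, 1.0]]
```

View pics/top0.png

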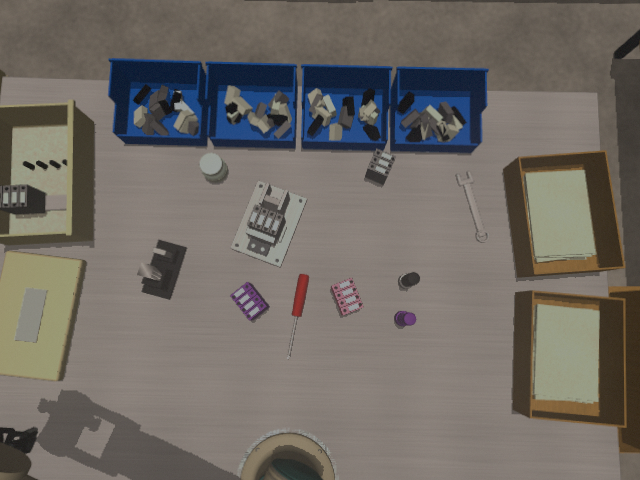

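View pics/scene0.png

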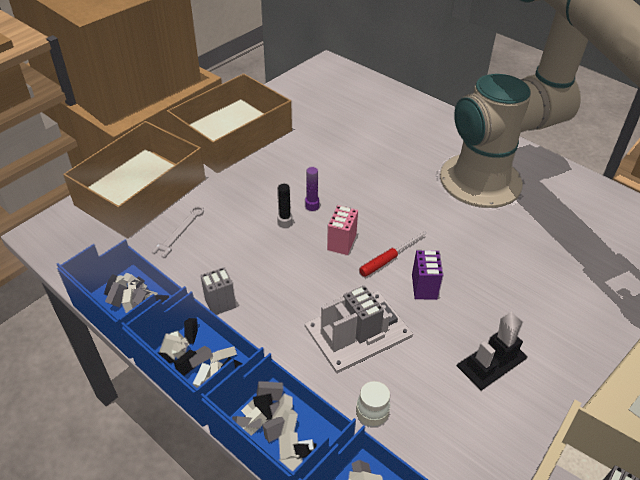

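The top view shows:
- The jig with its grey module at (268,222).
- The black stand with the wedge at (155,270).
- The tamper candidates are the black grip on a steel foot at (409,280) and a purple one at (405,319). The black one fits the description, and the purple is the look-alike.
- The module candidates are the grey one in the jig (266,220), purple (250,300), pink (346,297) and the three-pole spare (380,165). The one in the jig fits.

Next I'll view enlarged crops.

Run:
```python
from h import *
t=cv2.imread('pics/top0.png');s=cv2.imread('pics/scene0.png')
def cr(i,x,y,w,h,W,H): return cv2.resize(i[y:y+h,x:x+w],(W,H),interpolation=cv2.INTER_CUBIC)
a=np.vstack([np.hstack([cr(t,225,175,90,100,270,300),cr(t,130,230,70,80,262,300),cr(t,380,255,60,68,265,300)]),
 np.hstack([cr(s,300,270,120,105,343,300),cr(s,450,300,85,95,268,300),cr(s,260,160,70,112,186,300)])])
cv2.imwrite('pics/crops.png',a);print(a.shape)
C={n:pickle.load(open(n+'.pkl','rb')) for n in('scene','top')}
for n in C:
    P=cloud(C[n]);C[n]['P']=P;hsv=cv2.cvtColor(C[n]['img'],cv2.COLOR_RGB2HSV)
    np.save(n+'_P.npy',P)
P=C['top']['P']
print('bench z',np.nanmedian(P[330:420,340:480,2]), np.nanmedian(C['scene']['P'][240:260,100:130,2]))
# corners of jig plate
c=onplane(C['top'],[(260,182),(306,201),(280,266),(233,248)],.012);print(c.round(4))
for k in range(4):print(np.linalg.norm(c[k]-c[k-1]))
print('tamper top, scene/top')
for n,b in(('top',(395,265,425,292)),('scene',(274,178,296,230))):
    p=C[n]['P'][b[1]:b[3],b[0]:b[2]].reshape(-1,3);q=p[p[:,2]>.105];print(n,len(q),q.mean(0),q.max(0),q.min(0),(q.max(0)+q.min(0))/2)
```

```text
(600, 797, 3)
bench z 0.0006966806330165332 0.05192752792436617
[[ 0.6915  0.0905  0.012 ]
 [ 0.6472 -0.0235  0.012 ]
 [ 0.4867  0.0338  0.012 ]
 [ 0.527   0.1482  0.012 ]]
0.1743610720019491
0.12236967097726645
0.1704480816566473
0.12127018383772101
tamper top, scene/top
top 130 [ 0.45846736 -0.26510922  0.11512596] [ 0.47236776 -0.25260211  0.1213865 ] [ 0.44592214 -0.27892507  0.10514014] [ 0.45914495 -0.26576359  0.11326332]
scene 112 [ 0.46318103 -0.26458779  0.11339784] [ 0.47632057 -0.25211233  0.12055968] [ 0.44800264 -0.2813362   0.10516654] [ 0.46216161 -0.26672427  0.11286311]
```

View pics/crops.png

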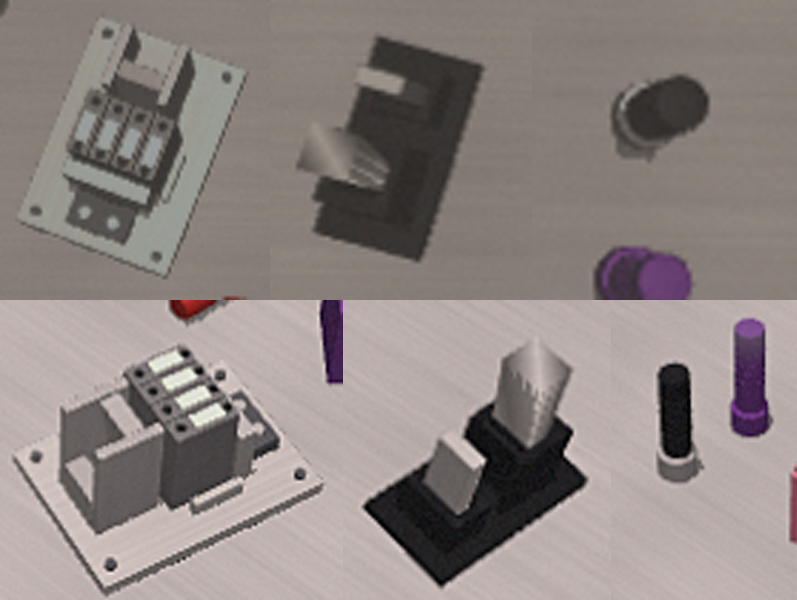

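The crops confirm it: black tamper on a steel foot at top (409,280), a tall tapered wedge at stand top (152,271) with the strip beside it, and the grey four-pole module in the jig. Next I'll measure with clouds and rectangles.

Run:
```python
from h import *
def rect(p):
    (c,s,a)=cv2.minAreaRect((p[:,:2]*1000).astype(np.float32)); return np.round(c,1),np.round(s,1),round(a,1),len(p)
for n,bj,bs in(('top',(228,178,312,270),(130,232,195,305)),('scene',(300,280,415,372),(450,305,530,392))):
    c=pickle.load(open(n+'.pkl','rb'));P=np.load(n+'_P.npy');img=c['img']
    hsv=cv2.cvtColor(img,cv2.COLOR_RGB2HSV)
    def sub(b): return P[b[1]:b[3],b[0]:b[2]].reshape(-1,3),hsv[b[1]:b[3],b[0]:b[2]].reshape(-1,3)
    p,h=sub(bj);print(n,'z hist',np.histogram(p[:,2],bins=[-.01,.006,.02,.04,.05,.06,.07,.08,.088,.097,.11])[0])
    print(' plate',rect(p[(p[:,2]>.007)&(p[:,2]<.018)]),'mod/top 86-98',rect(p[(p[:,2]>.087)&(p[:,2]<.097)]),' >97',(p[:,2]>.0975).sum())
    if (p[:,2]>.0975).sum()>3: print(' jaw',rect(p[p[:,2]>.0975]))
    p,h=sub(bs);print(' stand zhist',np.histogram(p[:,2],bins=[-.01,.006,.02,.04,.055,.068,.08,.1,.118,.14])[0])
    dark=h[:,2]<75
    print(' standdark z',np.round(np.nanpercentile(p[dark,2],[5,25,50,75,95]),3))
    for lo,hi in((.004,.02),(.056,.068),(.07,.095),(.116,.14)):
        q=p[(p[:,2]>lo)&(p[:,2]<hi)]
        if len(q)>5: print('  ',lo,hi,rect(q))
    # dark contour on base
    m=((hsv[:,:,2]<75)*255).astype(np.uint8);k=np.zeros_like(m);k[bs[1]:bs[3],bs[0]:bs[2]]=m[bs[1]:bs[3],bs[0]:bs[2]]
    cs,_=cv2.findContours(k,cv2.RETR_EXTERNAL,2);q=max(cs,key=cv2.contourArea);print(' stand minarea px',cv2.boxPoints(cv2.minAreaRect(q)).round(1).tolist())
```

```text
top z hist [3733 1982  407  126   81  253   69   86  731  231]
 plate (array([594.5,  67. ]), array([217.9, 184. ]), 1.6, 1901) mod/top 86-98 (array([608.9,  57.2]), array([ 71.1, 103.5]), 70.5, 747)  >97 201
 jaw (array([610.6,  55.4]), array([ 62.9, 105.1]), 69.2, 201)
 stand zhist [3112  734  236   82  215   36   90   28  198]
 standdark z [0.004 0.007 0.01  0.038 0.064]
   0.004 0.02 (array([476. , 316.5]), array([172.8, 155.3]), 1.6, 1025)
   0.056 0.068 (array([471.1, 312.4]), array([47. , 84.1]), 75.7, 212)
   0.07 0.095 (array([480.6, 298.4]), array([72.1, 28.9]), 11.5, 109)
   0.116 0.14 (array([459.5, 315. ]), array([31.3, 27.9]), 77.4, 199)
 stand minarea px [[138.89999389648438, 290.29998779296875], [156.5, 237.5], [186.8000030517578, 247.60000610351562], [169.1999969482422, 300.3999938964844]]
scene z hist [5184 2225  608  307  222  288  240  210  916  338]
 plate (array([574.9,  62.6]), array([223.2, 240. ]), 43.8, 2083) mod/top 86-98 (array([610.9,  56.1]), array([ 73.8, 108.1]), 71.5, 947)  >97 304
 jaw (array([616.6,  54.5]), array([61.5, 95.5]), 71.2, 304)
 stand zhist [4430  806  440  250  339  126  199  100  251]
 standdark z [0.005 0.009 0.018 0.039 0.063]
   0.004 0.02 (array([441. , 289.5]), array([229.7, 167.3]), 33.5, 1069)
   0.056 0.068 (array([473.2, 310.6]), array([46.7, 87.7]), 75.1, 325)
   0.07 0.095 (array([480.3, 309.1]), array([31.3, 72.5]), 76.6, 280)
   0.116 0.14 (array([460.9, 313.3]), array([31.1, 34.4]), 76.8, 261)
 stand minarea px [[455.8999938964844, 364.70001220703125], [507.29998779296875, 322.8999938964844], [531.7999877929688, 353.0], [480.3999938964844, 394.79998779296875]]
```

>>> drive_tool --pt "-0.1 -0.027 0 0 0 0 1" --pt "-0.1 -0.027 0 0 0 0 1" --pt "-0.1 -0.027 0 0 0 0 1" --pt "-0.1 -0.027 0 0 0 0 1" --pt "-0.1 -0.027 0 0 0 0 1" --pt "-0.1 -0.027 0 0 0 0 1" --pt "-0.1 -0.027 0 0 0 0 1" --pt "-0.1 -0.027 0 0 0 0 1" --pt "-0.1 -0.027 0 0 0 0 1" --pt "-0.1 -0.027 0 0 0 0 1" --pt "0 0 0 0 0 0 1" --pt "0 0 0 0 0 0 1"

```text
time_s: 1.15
eef_pos: [0.4251, 0.3262, 0.2307]
eef_rot: [-0.504, -3.1, 0.001]
contact_force: [-0.2, 0.2, 0.2]
gripper_width: 0.0854
gripper_force: 0.0
```

Run:
```python
from h import *
o=robot.get_obs();print(o['eef_pos'],o['eef_rot'],o['contact_force'])
c=cap('wrist');pickle.dump(c,open('w1.pkl','wb'));cv2.imwrite('pics/w1.png',c['img'][:,:,::-1])
def rect(p):
    (c,s,a)=cv2.minAreaRect((p[:,:2]*1000).astype(np.float32)); return np.round(c,1),np.round(s,1),round(a,1),len(p)
P=cloud(c);np.save('w1_P.npy',P);p=P.reshape(-1,3)
p=p[(abs(p[:,0]-.48)<.09)&(abs(p[:,1]-.31)<.08)]
for lo,hi in((.055,.068),(.072,.09),(.12,.135)):
    q=p[(p[:,2]>lo)&(p[:,2]<hi)]
    if len(q)>5: print(lo,hi,rect(q),np.median(q,axis=0).round(4))
```

```text
[0.42514209 0.32622751 0.23070704] [-5.04233521e-01 -3.09986890e+00  9.36241747e-04] [-0.18057945  0.1915573   0.1929484 ]
0.055 0.068 (array([452.4, 316.7]), array([45.9, 45.9]), 75.9, 1346) [0.4408 0.3221 0.0624]
0.072 0.09 (array([479.6, 310. ]), array([29.9, 70.6]), 76.0, 774) [0.5024 0.3085 0.0819]
0.12 0.135 (array([460.1, 314.8]), array([30.1, 29. ]), 76.1, 1510) [0.4584 0.3152 0.1274]
```

View pics/w1.png

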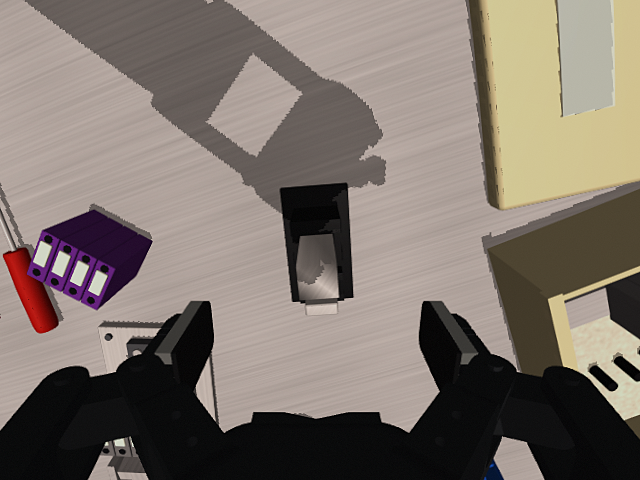

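The wrist view shows the wedge top at (318,262), with the strip behind it at (322,309). The cloud puts the top at (0.460, 0.315, 0.1275), 30 x 29 mm, yaw −13.9°, which matches the given sizes. I'll go in for the grasp.

>>> drive_tool --pt "-0.06 0 0 0 0 0 1" --pt "-0.059 0 0 0 0 -0.025 1" --pt "0 0 0.06 0 0 0 1" --pt "0 0 0.06 0 0 0 1" --pt "0 0 0.06 0 0 0 1" --pt "0 0 0.06 0 0 0 1" --pt "0 0 0.06 0 0 0 1" --pt "0 0 0.06 0 0 0 1" --pt "0 0 0.06 0 0 0 1" --pt "0 0 0.036 0 0 0 1" --pt "0 0 0 0 0 0 1" --pt "0 0 0 0 0 0 1"

```text
time_s: 2.2
eef_pos: [0.4577, 0.3165, 0.0946]
eef_rot: [-0.376, -3.118, 0.0]
contact_force: [-0.1, -0.3, 0.8]
gripper_width: 0.0854
gripper_force: 0.0
```

>>> drive_tool --pt "0 0 0 0 0 0 0.3" --pt "0 0 0 0 0 0 0.2" --pt "0 0 0 0 0 0 0.2" --pt "0 0 0 0 0 0 0.2" --pt "0 0 0 0 0 0 0.2" --pt "0 0 0 0 0 0 0.2" --pt "0 0 0 0 0 0 0.2" --pt "0 0 0 0 0 0 0.2" --newtons 80

```text
time_s: 2.87
eef_pos: [0.4586, 0.3162, 0.0954]
eef_rot: [0.378, 3.118, 0.001]
contact_force: [-0.8, -0.3, 5.8]
gripper_width: 0.0288
gripper_force: 79.5
```

>>> drive_tool --pt "0 0 -0.03 0 0 0 0.2" --pt "0 0 -0.06 0 0 0 0.2" --pt "0 0 -0.06 0 0 0 0.2" --pt "0 0 -0.08 0 0 0 0.2" --pt "0 0 -0.1 0 0 0 0.2" --pt "0 0 -0.1 0 0 0 0.2" --pt "0 0 -0.1 0 0 0 0.2" --pt "0 0 0 0 0 0 0.2" --pt "0 0 0 0 0 0 0.2"

```text
time_s: 3.62
eef_pos: [0.4587, 0.3162, 0.2555]
eef_rot: [0.378, 3.116, 0.004]
contact_force: [-0.0, -0.0, -1.6]
gripper_width: 0.0293
gripper_force: 80.4
```

Run:
```python
from h import *
o=robot.get_obs();print(o['eef_pos'],o['eef_rot'],o['contact_force'],o['gripper_width'])
for n in('top','scene'):
    c=cap(n);cv2.imwrite(f'pics/{n}2.png',c['img'][:,:,::-1]);P=cloud(c);np.save(n+'2_P.npy',P);pickle.dump(c,open(n+'2.pkl','wb'))
P=np.load('top_P.npy');Q=np.load('scene_P.npy')
def rect(p):
    (c,s,a)=cv2.minAreaRect((p[:,:2]*1000).astype(np.float32)); return np.round(c,1),np.round(s,1),round(a,1),len(p)
# jig: crude frame yaw -19deg; list structure along jig x from clouds
yaw=np.deg2rad(-19.3);ex=np.array([np.cos(yaw),np.sin(yaw)]);ey=np.array([-ex[1],ex[0]]);o0=np.array([.609,.057])
for n,X,b in(('top',P,(228,178,312,270)),('scene',Q,(300,280,415,372))):
    p=X[b[1]:b[3],b[0]:b[2]].reshape(-1,3);s=(p[:,:2]-o0)@ex*1000;t=(p[:,:2]-o0)@ey*1000
    for lo,hi in((.009,.016),(.045,.055),(.088,.096),(.096,.106)):
        m=(p[:,2]>lo)&(p[:,2]<hi)&(abs(s)<120)&(abs(t)<72)
        print(n,lo,hi,m.sum(),'s',np.percentile(s[m],[1,5,50,95,99]).round(1),'t',np.percentile(t[m],[1,5,50,95,99]).round(1))
```

```text
[0.45871699 0.31622186 0.25546   ] [0.37777522 3.11593363 0.00352268] [-0.00367045 -0.02597835 -1.57963075] 0.02931359017508414
top 0.009 0.016 1638 s [-109.2 -105.9  -30.4   64.4   68.6] t [-62.7 -60.1 -26.9  63.3  65.7]
top 0.045 0.055 87 s [-67.8 -67.6  -4.4  49.8  52.7] t [-35.6 -35.1  -8.   25.1  33.7]
top 0.088 0.096 670 s [-51.3 -49.1 -23.8  21.5  36.1] t [-34.9 -31.9   1.4  31.9  34.7]
top 0.096 0.106 291 s [-48.3 -42.5  18.9  49.   52.2] t [-31.5 -25.3  -2.7  27.6  29.8]
scene 0.009 0.016 1804 s [-108.3 -104.2   10.5   68.8   71.6] t [-63.2 -52.7  41.   65.   66.9]
scene 0.045 0.055 241 s [-63.6 -56.   20.6  54.9  56.1] t [-21.5 -19.7  27.2  35.6  36.5]
scene 0.088 0.096 828 s [-50.1 -47.  -17.4  40.9  54.5] t [-36.3 -31.7   2.8  32.7  35.4]
scene 0.096 0.106 426 s [-42.1 -36.6  21.1  52.1  55.3] t [-30.1 -25.6  -1.   27.2  30. ]
```

>>> drive_tool --pt "-0.094 -0.07 0 0 0 0 0.2" --pt "-0.094 -0.07 0 0 0 0 0.2" --pt "-0.094 -0.07 0 0 0 0 0.2" --pt "-0.094 -0.07 0 0 0 0 0.2" --pt "-0.094 -0.07 0 0 0 0 0.2" --pt "-0.094 -0.07 0 0 0 0 0.2" --pt "-0.094 -0.07 0 0 0 0 0.2" --pt "-0.094 -0.07 0 0 0 0 0.2" --pt "0 0 0 0 0 0.0305 0.2" --pt "0 0 0 0 0 0 0.2" --pt "0 0 0 0 0 0 0.2"

```text
time_s: 4.63
eef_pos: [0.6367, 0.099, 0.2514]
eef_rot: [-0.523, -3.094, 0.001]
contact_force: [0.4, -0.2, -1.6]
gripper_width: 0.0289
gripper_force: 80.3
```

```bash
cat > jig.py <<'E'
from h import *
import sys
o=robot.get_obs();print(o['eef_pos'],o['eef_rot'])
c=cap('wrist');t=sys.argv[1];pickle.dump(c,open(t+'.pkl','wb'));cv2.imwrite(f'pics/{t}.png',c['img'][:,:,::-1])
P=cloud(c);np.save(t+'_P.npy',P)
yaw=np.deg2rad(-19.3);ex=np.array([np.cos(yaw),np.sin(yaw)]);ey=np.array([-ex[1],ex[0]]);o0=np.array([.609,.057])
p=P.reshape(-1,3);p=p[np.isfinite(p[:,0])];p=p[(p[:,2]<.115)]
s=(p[:,:2]-o0)@ex*1000;tt=(p[:,:2]-o0)@ey*1000
for lo,hi in((.009,.016),(.089,.0955),(.0965,.104)):
    m=(p[:,2]>lo)&(p[:,2]<hi)&(abs(s)<120)&(abs(tt)<75)
    q=p[m];print(lo,hi,m.sum(),'s',np.percentile(s[m],[1,50,99]).round(1),'t',np.percentile(tt[m],[1,50,99]).round(1),cv2.minAreaRect((q[:,:2]*1000).astype(np.float32)))
E
python3 jig.py w2
```

```text
[0.63665487 0.09897495 0.25143553] [-5.23381975e-01 -3.09411636e+00  7.89551832e-04]
0.009 0.016 8324 s [-108.8  -62.    67.6] t [-61.8  34.8  66.2] ((590.8805541992188, 65.22875213623047), (130.2152557373047, 178.8177032470703), 70.64056396484375)
0.089 0.0955 5200 s [-50.7 -25.3  27.8] t [-33.7   0.4  35.4] ((610.5138549804688, 56.818504333496094), (71.02912902832031, 104.55496978759766), 70.68492889404297)
0.0965 0.104 1083 s [ 4.5 20.2 52.5] t [-23.6 -14.5  28. ] ((636.922119140625, 49.42007064819336), (52.23027420043945, 49.354061126708984), 70.8402099609375)
```

View pics/w2.png

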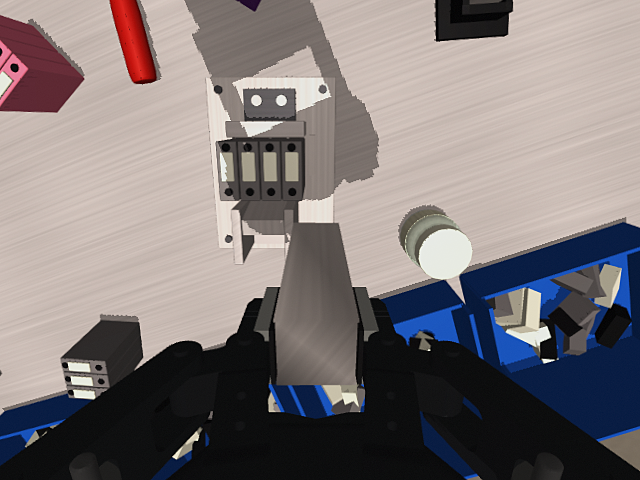

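The wrist view shows the jig at (270,160), with the slot between the module edge (row ~200) and the jaw, bracketed by cheeks at x 238 and 290. The plate measures 179 x 130, yaw −19.36°, so the frame is good. Next is the wedge pose in the hand and the module face.

Run:
```python
from h import *
c=pickle.load(open('w2.pkl','rb'));P=np.load('w2_P.npy')
yaw=np.deg2rad(-19.36);ex=np.array([np.cos(yaw),np.sin(yaw)]);ey=np.array([-ex[1],ex[0]]);o0=np.array([.5815,.0685])
p=P.reshape(-1,3)
x=(p[:,:2]-o0)@ex*1000;y=(p[:,:2]-o0)@ey*1000
m=(p[:,2]>.088)&(p[:,2]<.0955)&(abs(y)<33)&(x<33)
print('module top x',np.percentile(x[m],[.5,2,50,98,99.5]).round(1),'y',np.percentile(y[m],[.5,50,99.5]).round(1))
for lo in range(24,34,1):
    k=m&(x>=lo)&(x<lo+1)&(abs(y)<16);print(lo,k.sum(),end=' ')
# jaw face points
j=(abs(y)<15)&(p[:,2]>.05)&(p[:,2]<.103)&(x>32)&(x<75);print('\njaw',j.sum(),'x of z>97:',np.percentile(x[j&(p[:,2]>.097)],[1,50,99]).round(1))
# wedge face in tool frame
r=P[235:375,300:335].reshape(-1,3)
T=np.linalg.inv(c['T'])
o=robot.get_obs();Rm=R.from_rotvec(o['eef_rot']).as_matrix()
q=(r-o['eef_pos'])@Rm; q=q[np.isfinite(q[:,0])]
print('tool-frame wedge face x',np.percentile(q[:,0],[2,50,98])*1000,'z',np.percentile(q[:,2],[2,98])*1000)
A=np.c_[q[:,2],q[:,1],np.ones(len(q))];f=np.linalg.lstsq(A,q[:,0],rcond=None)[0];print('face x = a z + b y + c',f, 'resid',np.std(A@f-q[:,0]))
# wedge y extents at rows
for row in (260,320,370):
    g=(P[row]-o['eef_pos'])@Rm;k=(abs(g[:,0])<.02)&(g[:,2]>-.04)&(g[:,2]<.1)&(abs(g[:,1])<.022)
    print(row,g[k][:,1].min().round(4),g[k][:,1].max().round(4),np.median(g[k][:,2]).round(4))
print('tool axes',Rm.round(4).tolist())
```

```text
module top x [-21.  -20.2   2.5  27.3  28.2] y [-32.6   0.1  32.5]
24 37 25 38 26 38 27 39 28 30 29 0 30 0 31 0 32 0 33 0 
jaw 1147 x of z>97: [44.  46.8 55.2]
tool-frame wedge face x [-10.7132246   11.51008125  13.00583914] z [-32.31967686  57.56010864]
face x = a z + b y + c [ 0.15051189 -0.00203936  0.00852023] resid 0.005919233905604649
260 -0.0161 0.0139 0.0227
320 -0.0215 0.0218 -0.0311
370 -0.0169 0.0152 -0.0314
tool axes [[-0.9448, 0.3277, -0.0024], [0.3277, 0.9448, 0.0002], [0.0023, -0.0006, -1.0]]
```

Run:
```python
from h import *
P=np.load('w2_P.npy');o=robot.get_obs();Rm=R.from_rotvec(o['eef_rot']).as_matrix()
G=((P.reshape(-1,3)-o['eef_pos'])@Rm).reshape(P.shape)
for r in range(215,395,10): 
    g=G[r];k=(abs(g[:,0]-.012)<.008)&(abs(g[:,1])<.025)&(g[:,2]<.12)
    if k.sum(): print(r,k.sum(),'u',np.where(k)[0][[0,-1]],(np.median(g[k],0)*1000).round(1),'y',(g[k][:,1].min()*1000).round(1),(g[k][:,1].max()*1000).round(1))
```

```text
225 45 u [293 338] [13.4 -1.5 81.8] y -15.7 13.3
235 50 u [291 340] [13.1 -1.1 61.4] y -15.6 13.5
245 53 u [288 342] [12.8 -1.4 44.2] y -16.0 13.4
255 59 u [286 344] [12.4 -1.3 29.5] y -16.1 13.4
265 64 u [284 347] [12.2 -1.  16.6] y -15.9 13.9
275 68 u [282 349] [12.  -1.   5.4] y -15.9 13.9
285 70 u [280 351] [11.8 -0.8 -4.4] y -15.8 13.9
295 104 u [264 367] [ 11.5  -1.  -13. ] y -21.7 19.7
305 124 u [256 379] [ 11.3  -0.2 -20.8] y -25.0 24.5
315 130 u [254 383] [ 11.2   0.1 -27.9] y -24.6 24.9
325 136 u [251 386] [  9.4   0.1 -31.7] y -24.5 24.7
335 156 u [240 395] [  5.9  -0.2 -32.5] y -24.9 24.6
345 77 u [238 399] [ 11.3  14.2 -46.4] y -25.0 24.7
355 71 u [234 403] [ 11.5  15.2 -51.6] y -24.9 24.9
365 73 u [232 406] [ 11.4  14.2 -56.2] y -24.9 24.8
375 95 u [220 413] [ 16.4  12.  -66.6] y -24.7 23.6
385 99 u [217 415] [ 16.5  11.3 -70.4] y -24.5 23.5
```

>>> drive_tool --pt "-0.001 -0.052 0 0 -0.0071 0.0013 0.2" --pt "-0.001 -0.052 0 0 0 0 0.2" --pt "-0.001 -0.052 0 0 0 0 0.2" --pt "0 0 0 0 0 0 0.2" --pt "0 0 0.06 0 0 0 0.2" --pt "0 0 0.06 0 0 0 0.2" --pt "0 0 0.045 0 0 0 0.2" --pt "0 0 0 0 0 0 0.2" --pt "0 0 0 0 0 0 0.2"

```text
time_s: 5.43
eef_pos: [0.623, 0.0547, 0.2035]
eef_rot: [0.528, 3.076, -0.006]
contact_force: [0.3, -0.1, -1.6]
gripper_width: 0.0291
gripper_force: 80.4
```

```bash
python3 jig.py w3
python3 - <<'E'
from h import *
P=np.load('w3_P.npy');o=robot.get_obs();Rm=R.from_rotvec(o['eef_rot']).as_matrix();print('z axis tilt along tool-x',Rm.round(4).tolist())
G=((P.reshape(-1,3)-o['eef_pos'])@Rm).reshape(P.shape)*1000
for r in range(150,300,10):
    g=G[r];k=(abs(g[:,0]-12)<8)&(abs(g[:,1])<17)&(g[:,2]<90)
    if k.sum()>5: print(r,'wedge',np.median(g[k],0).round(1),'y',g[k][:,1].min().round(1),g[k][:,1].max().round(1))
q=G.reshape(-1,3);q=q[(q[:,2]>97)&(q[:,2]<101.8+3)&(abs(q[:,1])<40)&(q[:,0]<20)&(q[:,0]>-60)]
h=np.histogram(q[:,1],bins=np.arange(-40,41,2));print('cheek y hist',[(int(b),int(n)) for b,n in zip(h[1],h[0]) if n])
q=G.reshape(-1,3);q=q[(abs(q[:,2]-108)<5)&(abs(q[:,1])<33)];print('module top tool x',np.percentile(q[:,0],[1,5,50,95]).round(1),'y',np.percentile(q[:,1],[.5,99.5]).round(1))
E
```

```text
[0.62296671 0.05470629 0.20351779] [ 0.5277911   3.0763754  -0.00590122]
0.009 0.016 12312 s [-108.9  -57.    67.6] t [-62.   10.8  66.3] ((591.0045166015625, 65.613525390625), (130.6521453857422, 179.98941040039062), 70.5438461303711)
0.089 0.0955 6998 s [-50.7 -27.2   4.3] t [-34.1   1.5  35.2] ((593.7715454101562, 62.63615417480469), (71.6171875, 70.42391204833984), 70.34284973144531)
0.0965 0.104 920 s [ 4.4 18.8 49.2] t [-24.3  20.9  28.4] ((636.8866577148438, 49.393394470214844), (53.09368896484375, 49.24772262573242), 70.56543731689453)
z axis tilt along tool-x [[-0.9425, 0.3336, 0.0218], [0.3335, 0.9427, -0.0071], [-0.0229, 0.0005, -0.9997]]
230 wedge [14.2 -0.8 71.7] y -15.3 13.8
240 wedge [13.8 -1.  53.2] y -15.9 13.8
250 wedge [13.6 -0.9 37.1] y -15.6 13.9
260 wedge [13.2 -0.9 23.6] y -15.6 13.8
270 wedge [13.1 -0.6 11.3] y -15.5 14.3
280 wedge [12.9 -0.6  0.7] y -15.4 14.3
290 wedge [12.7  0.4 -8.4] y -16.5 16.9
cheek y hist [(-28, 6), (-26, 25), (-24, 26), (-22, 20), (-20, 4), (18, 14), (20, 28), (22, 23), (24, 20)]
module top tool x [-23.2  -7.3  42.7  65.8] y [-32.7  32.4]
```

View pics/w3.png

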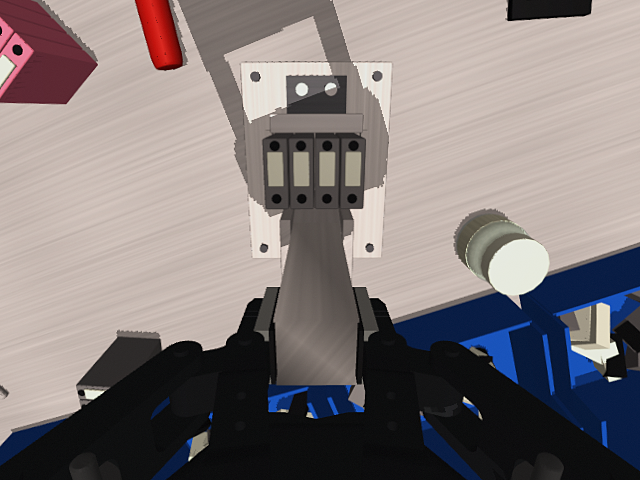

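Wedge and cheeks are centred on each other: wedge y centre −0.8, cheek middle about −0.6. The upright face is about 3 mm off the module. I'll lower it while feeling for contact.

>>> drive_tool --pt "0.0035 0 0.047 0 0 0 0.2" --pt "0.0035 0 0.047 0 0 0 0.2" --pt "0.0035 0 0.047 0 0 0 0.2" --pt "0 0 0 0 0 0 0.2" --pt "0 0 0 0 0 0 0.2"

```text
time_s: 5.9
eef_pos: [0.6215, 0.0551, 0.1625]
eef_rot: [0.529, 3.074, -0.006]
contact_force: [0.6, -0.1, -1.2]
gripper_width: 0.029
gripper_force: 80.4
```

>>> drive_tool --pt "0 0 0.01 0 0 0 0.2" --pt "0 0 0.01 0 0 0 0.2" --pt "0 0 0.01 0 0 0 0.2" --pt "0 0 0 0 0 0 0.2"

```text
time_s: 6.23
eef_pos: [0.6215, 0.0549, 0.1524]
eef_rot: [0.53, 3.075, -0.006]
contact_force: [0.5, 0.3, -1.3]
gripper_width: 0.0292
gripper_force: 80.4
```

>>> drive_tool --pt "0.0005 0 0.008 0 0 0 0.2" --pt "0.0005 0 0.008 0 0 0 0.2" --pt "0 0 0 0 0 0 0.2"

```text
time_s: 6.48
eef_pos: [0.6211, 0.055, 0.1473]
eef_rot: [0.53, 3.075, -0.006]
contact_force: [-0.7, 0.8, -1.8]
gripper_width: 0.029
gripper_force: 80.4
```

>>> drive_tool --pt "0.0005 0 0.008 0 0 0 0.2" --pt "0 0 0 0 0 0 0.2"

```text
time_s: 6.65
eef_pos: [0.621, 0.0551, 0.1451]
eef_rot: [0.529, 3.075, -0.006]
contact_force: [-1.6, 0.9, -1.1]
gripper_width: 0.0286
gripper_force: 80.6
```

>>> drive_tool --pt "0.0005 0 0.008 0 0 0 0.2" --pt "0 0 0 0 0 0 0.2"

```text
time_s: 6.82
eef_pos: [0.6208, 0.0552, 0.1428]
eef_rot: [0.529, 3.076, -0.005]
contact_force: [-3.6, 1.7, 0.8]
gripper_width: 0.0292
gripper_force: 80.9
```

>>> drive_tool --pt "0.002 0 0 0 0 0 0.2" --pt "0 0 0 0 0 0 0.45" --pt "0 0 0 0 0 0 0.6" --pt "0 0 0 0 0 0 0.8" --pt "0 0 0 0 0 0 0.8" --pt "0 0 0 0 0 0 0.8" --pt "0 0 0 0 0 0 0.8" --pt "0 0 0 0 0 0 0.8"

```text
time_s: 7.48
eef_pos: [0.6207, 0.0551, 0.1431]
eef_rot: [0.53, 3.074, -0.006]
contact_force: [-0.1, 0.1, -0.1]
gripper_width: 0.0687
gripper_force: 0.0
```

>>> drive_tool --pt "0 0 -0.05 0 0 0 0.8" --pt "0 0 -0.1 0 0 0 1" --pt "0 0 -0.1 0 0 0 1" --pt "0 0 -0.1 0 0 0 1" --pt "0.1 0 0 0 0.007 0 1" --pt "0 0 0 0 0 0 1" --pt "0 0 0 0 0 0 1"

```text
time_s: 8.07
eef_pos: [0.5899, 0.0662, 0.2478]
eef_rot: [0.532, 3.095, 0.0]
contact_force: [-0.7, -0.4, 0.4]
gripper_width: 0.0853
gripper_force: 0.0
```

```bash
cat > wtop.py <<'E'
from h import *
import sys
t=sys.argv[1];o=robot.get_obs();print(o['eef_pos'],o['eef_rot'],o['contact_force'])
c=cap('wrist');pickle.dump(c,open(t+'.pkl','wb'));cv2.imwrite(f'pics/{t}.png',c['img'][:,:,::-1]);P=cloud(c);np.save(t+'_P.npy',P)
yaw=np.deg2rad(-19.4);ex=np.array([np.cos(yaw),np.sin(yaw)]);ey=np.array([-ex[1],ex[0]]);o0=np.array([.5815,.0685])
p=P.reshape(-1,3);p=p[np.isfinite(p[:,0])];x=(p[:,:2]-o0)@ex*1000;y=(p[:,:2]-o0)@ey*1000
m=(p[:,2]>.12)&(p[:,2]<.2)&(abs(x-40)<40)&(abs(y)<25);z=p[m,2]
if m.sum():
    zt=np.percentile(z,98);k=m&(p[:,2]>zt-.004)
    print('wedge top z',zt.round(4),'n',k.sum(),'x',np.percentile(x[k],[1,99]).round(1),'y',np.percentile(y[k],[1,99]).round(1),'ctr world',p[k].mean(0).round(4),cv2.minAreaRect((p[k,:2]*1000).astype(np.float32)))
    A=np.c_[x[k],y[k],np.ones(k.sum())];f=np.linalg.lstsq(A,p[k,2]*1000,rcond=None)[0];print('top slope x,y',f[:2].round(3))
E
python3 wtop.py w4
```

```text
[0.5898708  0.06622473 0.24779617] [5.32115776e-01 3.09492835e+00 2.42724855e-04] [-0.66683535 -0.40285193  0.36296085]
wedge top z 0.1727 n 1765 x [28.2 56.5] y [-14.7  14.6] ctr world [0.6208 0.0546 0.1715] ((621.5390625, 54.48330307006836), (30.198070526123047, 29.023019790649414), 71.296142578125)
top slope x,y [ 0.013 -0.001]
```

View pics/w4.png

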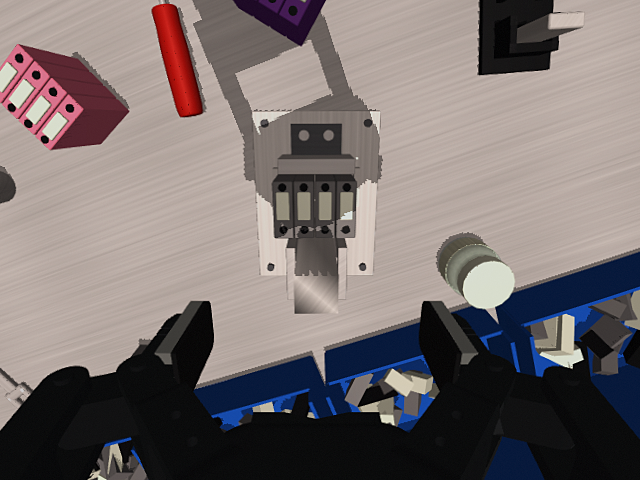

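The wedge stands free in the slot, top centre (318,285). Its thin end is about 52 mm over the bench, centred in y and nearly upright. Now the tamper.

>>> drive_tool --pt "0.0175 -0.118 0 0 0 0 1" --pt "0.0175 -0.118 0 0 0 0 1" --pt "0.0175 -0.118 0 0 0 0 1" --pt "0.0175 -0.118 0 0 0 0 1" --pt "0.0175 -0.118 0 0 0 0 1" --pt "0.0175 -0.118 0 0 0 0 1" --pt "0.0175 -0.118 0 0 0 0 1" --pt "0.0175 -0.118 0 0 0 0 1" --pt "0.0175 -0.118 0 0 0 0 1" --pt "0.0175 -0.118 0 0 0 0 1" --pt "0 0 0 0 0 0 1" --pt "0 0 0 0 0 0 1"

```text
time_s: 9.12
eef_pos: [0.4215, -0.2518, 0.2466]
eef_rot: [-0.539, -3.094, -0.001]
contact_force: [1.0, -0.4, -1.6]
gripper_width: 0.0854
gripper_force: 0.0
```

Run:
```python
from h import *
o=robot.get_obs();print(o['eef_pos'],o['eef_rot'])
c=cap('wrist');cv2.imwrite('pics/w5.png',c['img'][:,:,::-1]);P=cloud(c)
p=P.reshape(-1,3);p=p[np.isfinite(p[:,0])&(abs(p[:,0]-.42)<.12)&(abs(p[:,1]+.26)<.08)]
for lo,hi in((.018,.03),(.11,.122)):
    for nm,k in(('far',p[:,0]>.41),('near',p[:,0]<.41)):
        q=p[(p[:,2]>lo)&(p[:,2]<hi)&k]
        if len(q)>5: print(lo,nm,len(q),cv2.minEnclosingCircle((q[:,:2]*1000).astype(np.float32)),np.median(q[:,2]),q.mean(0).round(4))
Rm=R.from_rotvec(o['eef_rot']).as_matrix();print(Rm.round(3).tolist())
```

```text
[ 0.42153447 -0.25178906  0.24658857] [-5.39032196e-01 -3.09440468e+00 -6.68354491e-04]
0.018 far 283 ((458.37890625, -266.3333435058594), 17.789207458496094) 0.024415076485409637 [ 0.4496 -0.2634  0.0242]
0.018 near 227 ((370.5270690917969, -257.9490051269531), 17.76764678955078) 0.02428304940449111 [ 0.3646 -0.2499  0.0242]
0.11 far 810 ((458.29473876953125, -266.42926025390625), 13.970425605773926) 0.11435306547912444 [ 0.4575 -0.2661  0.1142]
0.11 near 1025 ((370.96990966796875, -258.19683837890625), 13.87073040008545) 0.11444300171485328 [ 0.3707 -0.2578  0.1143]
[[-0.941, 0.338, -0.001], [0.338, 0.941, 0.001], [0.001, 0.0, -1.0]]
```

View pics/w5.png

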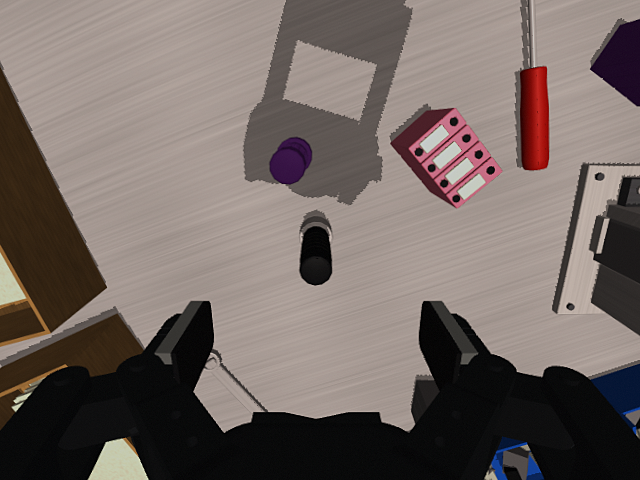

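The tamper, black grip with its top at (316,268), measures as radius 14 mm at z 0.114 with the foot beneath. The purple one at (290,160) stays alone.

>>> drive_tool --pt "-0.066 -0.002 0 0 0 0 1" --pt "-0.066 -0.002 0 0 0 0 1" --pt "0 0 0.08 0 0 0 1" --pt "0 0 0.08 0 0 0 1" --pt "0 0 0.08 0 0 0 1" --pt "0 0 0.08 0 0 0 1" --pt "0 0 0.08 0 0 0 1" --pt "0 0 0.08 0 0 0 1" --pt "0 0 0.08 0 0 0 1" --pt "0 0 0.075 0 0 0 1" --pt "0 0 0 0 0 0 1" --pt "0 0 0 0 0 0 1"

```text
time_s: 10.17
eef_pos: [0.4592, -0.2632, 0.0559]
eef_rot: [-0.53, -3.094, -0.002]
contact_force: [-0.3, 1.0, 0.8]
gripper_width: 0.0855
gripper_force: 0.0
```

>>> drive_tool --pt "0 0 0 0 0 0 0.3" --pt "0 0 0 0 0 0 0.2" --pt "0 0 0 0 0 0 0.1" --pt "0 0 0 0 0 0 0.1" --pt "0 0 0 0 0 0 0.1" --pt "0 0 0 0 0 0 0.1" --pt "0 0 0 0 0 0 0.1" --pt "0 0 0 0 0 0 0.1" --newtons 105

```text
time_s: 10.83
eef_pos: [0.4597, -0.265, 0.0579]
eef_rot: [0.533, 3.094, -0.001]
contact_force: [-0.8, -0.9, 5.8]
gripper_width: 0.026
gripper_force: 102.6
```

>>> drive_tool --pt "0 0 -0.04 0 0 0 0.1" --pt "0 0 -0.08 0 0 0 0.1" --pt "0 0 -0.1 0 0 0 0.1" --pt "0 0 -0.11 0 0 0 0.1" --pt "0 0 -0.11 0 0 0 0.1" --pt "0 0 -0.11 0 0 0 0.1" --pt "0 0 -0.1 0 0 0 0.1" --pt "0 0 0 0 0 0 0.1" --pt "0 0 0 0 0 0 0.1"

```text
time_s: 11.58
eef_pos: [0.4595, -0.2646, 0.2537]
eef_rot: [0.533, 3.093, -0.002]
contact_force: [-0.2, -1.0, -3.3]
gripper_width: 0.0262
gripper_force: 103.1
```

>>> drive_tool --pt "-0.015 0.118 0 0 0 0 0.1" --pt "-0.015 0.118 0 0 0 0 0.1" --pt "-0.015 0.118 0 0 0 0 0.1" --pt "-0.015 0.118 0 0 0 0 0.1" --pt "-0.015 0.118 0 0 0 0 0.1" --pt "-0.015 0.118 0 0 0 0 0.1" --pt "-0.015 0.118 0 0 0 0 0.1" --pt "-0.015 0.118 0 0 0 0 0.1" --pt "-0.015 0.118 0 0 0 0 0.1" --pt "-0.015 0.118 0 0 0 0 0.1" --pt "0 0 0 0 0 0 0.1" --pt "0 0 0 0 0 0 0.1"

```text
time_s: 12.58
eef_pos: [0.6195, 0.0559, 0.2484]
eef_rot: [-0.528, -3.092, 0.002]
contact_force: [0.2, -1.2, -2.6]
gripper_width: 0.0257
gripper_force: 103.9
```

Run:
```python
from h import *
o=robot.get_obs();Rm=R.from_rotvec(o['eef_rot']).as_matrix();print(o['eef_pos'],Rm.round(4).tolist(),o['contact_force'],o['gripper_width'])
d=np.array([.6215,.0545,0])-o['eef_pos'];print('tool delta mm',(Rm.T@d*1000).round(1))
c=cap('wrist');cv2.imwrite('pics/w6.png',c['img'][:,:,::-1]);P=cloud(c)
G=((P.reshape(-1,3)-o['eef_pos'])@Rm)*1000;G=G[np.isfinite(G[:,0])]
w=G[(abs(G[:,0])<25)&(abs(G[:,1])<25)]
print('z hist',np.histogram(w[:,2],bins=[-60,-30,0,20,40,60,75,90,110])[0])
for lo,hi in((5,12),(15,22),(25,30),(36,44),(48,56),(70,95)):
    q=w[(w[:,2]>lo)&(w[:,2]<hi)]
    if len(q)>10: print(lo,hi,len(q),'x',np.percentile(q[:,0],[2,50,98]).round(1),'y',np.percentile(q[:,1],[2,98]).round(1),'z',np.median(q[:,2]).round(1))
```

```text
[0.61950619 0.05590605 0.24844366] [[-0.9433, 0.3318, -0.0053], [0.3318, 0.9434, -0.0001], [0.005, -0.0018, -1.0]] [ 0.17145309 -1.16193708 -2.62137549] 0.02570152233763357
tool delta mm [-3.600e+00 -2.000e-01  2.484e+02]
z hist [11784  4152   898  1470   501     0   350   326]
5 12 352 x [ 4.3 12.4 14.5] y [-13.4  12.5] z 6.8
15 22 278 x [ 5.1 12.3 14. ] y [-12.9  11.8] z 18.2
25 30 166 x [ 4.5 12.3 14. ] y [-13.4  11.9] z 27.2
36 44 267 x [ 6.1 16.  18.1] y [-17.8  14.6] z 40.0
48 56 232 x [ 6.4 16.1 18. ] y [-17.8  14.3] z 51.9
70 95 442 x [ 6.7 11.  11.5] y [-15.4  13.8] z 83.0
```

>>> drive_tool --pt "-0.01 0 0 0 0 0 0.1" --pt "0 0 0.02 0 0 0 0.1" --pt "0 0 0.02 0 0 0 0.1" --pt "0 0 0.007 0 0 0 0.1" --pt "0 0 0 0 0 0 0.1" --pt "0 0 0 0 0 0 0.1"

```text
time_s: 13.13
eef_pos: [0.6226, 0.0527, 0.2375]
eef_rot: [-0.534, -3.096, 0.0]
contact_force: [0.0, -0.4, -2.3]
gripper_width: 0.0259
gripper_force: 103.9
```

>>> drive_tool --pt "0 0 0.004 0 0 0 0.1" --pt "0 0 0.004 0 0 0 0.1" --pt "0 0 0.004 0 0 0 0.1" --pt "0 0 0 0 0 0 0.1"

```text
time_s: 13.47
eef_pos: [0.6228, 0.0531, 0.2339]
eef_rot: [0.533, 3.096, 0.0]
contact_force: [-0.1, 0.1, -3.5]
gripper_width: 0.0258
gripper_force: 103.9
```

>>> drive_tool --pt "0 0 0.004 0 0 0 0.1" --pt "0 0 0.004 0 0 0 0.1" --pt "0 0 0 0 0 0 0.1"

```text
time_s: 13.72
eef_pos: [0.6228, 0.0531, 0.2314]
eef_rot: [-0.533, -3.096, 0.0]
contact_force: [-0.8, 0.4, -2.7]
gripper_width: 0.0258
gripper_force: 103.9
```

>>> drive_tool --pt "0 0 0.004 0 0 0 0.1" --pt "0 0 0.004 0 0 0 0.1" --pt "0 0 0.004 0 0 0 0.1" --pt "0 0 0 0 0 0 0.1"

```text
time_s: 14.05
eef_pos: [0.6229, 0.0532, 0.2284]
eef_rot: [0.533, 3.095, 0.001]
contact_force: [-1.3, 0.5, -0.2]
gripper_width: 0.0261
gripper_force: 103.9
```

>>> drive_tool --pt "0 0 0.004 0 0 0 0.1" --pt "0 0 0.004 0 0 0 0.1" --pt "0 0 0.004 0 0 0 0.1" --pt "0 0 0 0 0 0 0.1"

```text
time_s: 14.38
eef_pos: [0.6227, 0.0532, 0.2244]
eef_rot: [-0.533, -3.096, -0.0]
contact_force: [-1.7, 1.0, 1.3]
gripper_width: 0.026
gripper_force: 103.9
```

>>> drive_tool --pt "0 0 0.004 0 0 0 0.1" --pt "0 0 0.004 0 0 0 0.1" --pt "0 0 0 0 0 0 0.1"

```text
time_s: 14.63
eef_pos: [0.6227, 0.0532, 0.2219]
eef_rot: [-0.533, -3.096, -0.0]
contact_force: [-2.8, 1.6, 0.4]
gripper_width: 0.0256
gripper_force: 103.9
```

>>> drive_tool --pt "0 0 0.004 0 0 0 0.1" --pt "0 0 0.004 0 0 0 0.1" --pt "0 0 0.004 0 0 0 0.1" --pt "0 0 0 0 0 0 0.1"

```text
time_s: 14.97
eef_pos: [0.6228, 0.0532, 0.2202]
eef_rot: [0.533, 3.095, 0.001]
contact_force: [-5.5, 0.8, 9.7]
gripper_width: 0.0258
gripper_force: 104.8
```

>>> drive_tool --pt "0 0 0.004 0 0 0 0.1" --pt "0 0 0.004 0 0 0 0.1" --pt "0 0 0.004 0 0 0 0.1" --pt "0 0 0 0 0 0 0.1"

```text
time_s: 15.3
eef_pos: [0.6231, 0.0533, 0.2197]
eef_rot: [0.532, 3.091, 0.002]
contact_force: [-9.2, 1.0, 20.2]
gripper_width: 0.026
gripper_force: 106.4
```

>>> drive_tool --pt "0 0 0.004 0 0 0 0.1" --pt "0 0 0.004 0 0 0 0.1" --pt "0 0 0 0 0 0 0.1"

```text
time_s: 15.55
eef_pos: [0.6233, 0.0533, 0.2196]
eef_rot: [0.532, 3.089, 0.002]
contact_force: [-12.1, 1.0, 28.3]
gripper_width: 0.0261
gripper_force: 107.2
```

>>> drive_tool --pt "0 0 0.002 0 0 0 0.1" --pt "0 0 0 0 0 0 0.1" --pt "0 0 0 0 0 0 0.1"

```text
time_s: 15.8
eef_pos: [0.6234, 0.0533, 0.2195]
eef_rot: [0.532, 3.088, 0.003]
contact_force: [-12.4, 0.7, 29.8]
gripper_width: 0.0263
gripper_force: 107.4
```

>>> drive_tool --pt "0 0 -0.02 0 0 0 0.1" --pt "0 0 -0.02 0 0 0 0.1" --pt "0 0 0 0 0 0 0.1" --pt "0 0 0 0 0 0 0.1"

```text
time_s: 16.13
eef_pos: [0.6229, 0.0529, 0.2229]
eef_rot: [-0.534, -3.095, 0.001]
contact_force: [-0.4, -0.4, -3.3]
gripper_width: 0.0262
gripper_force: 104.2
```

>>> drive_tool --pt "0 0 0.01 0 0 0 0.1" --pt "0 0 0.01 0 0 0 0.1" --pt "0 0 0.01 0 0 0 0.1" --pt "0 0 0.01 0 0 0 0.1" --pt "0 0 0 0 0 0 0.1" --pt "0 0 0 0 0 0 0.1"

```text
time_s: 16.63
eef_pos: [0.6235, 0.0528, 0.2179]
eef_rot: [0.533, 3.089, 0.001]
contact_force: [-8.0, -2.0, 22.9]
gripper_width: 0.0257
gripper_force: 106.9
```

>>> drive_tool --pt "0 0 0.004 0 0 0 0.1" --pt "0 0 0.004 0 0 0 0.1" --pt "0 0 0 0 0 0 0.1" --pt "0 0 0 0 0 0 0.1"

```text
time_s: 16.97
eef_pos: [0.6238, 0.0527, 0.2179]
eef_rot: [0.532, 3.086, 0.002]
contact_force: [-10.9, -1.8, 32.2]
gripper_width: 0.0263
gripper_force: 107.8
```

>>> drive_tool --pt "0 0 -0.02 0 0 0 0.1" --pt "0 0 -0.02 0 0 0 0.1" --pt "0 0 0 0 0 0 0.1" --pt "0 0 0 0 0 0 0.1"

```text
time_s: 17.3
eef_pos: [0.6227, 0.0531, 0.2204]
eef_rot: [-0.533, -3.095, 0.0]
contact_force: [0.8, -0.0, -2.4]
gripper_width: 0.026
gripper_force: 103.9
```

>>> drive_tool --pt "0 0 0.01 0 0 0 0.1" --pt "0 0 0.01 0 0 0 0.1" --pt "0 0 0.01 0 0 0 0.1" --pt "0 0 0.01 0 0 0 0.1" --pt "0 0 0 0 0 0 0.1" --pt "0 0 0 0 0 0 0.1"

```text
time_s: 17.8
eef_pos: [0.6238, 0.0528, 0.2178]
eef_rot: [0.532, 3.086, 0.002]
contact_force: [-10.1, -1.5, 32.5]
gripper_width: 0.0261
gripper_force: 108.0
```

>>> drive_tool --pt "0 0 -0.02 0 0 0 0.1" --pt "0 0 -0.03 0 0 0 0.1" --pt "0 0 -0.06 0 0 0 0.1" --pt "0 0 -0.06 0 0 0 0.1" --pt "0 0 0 0 0 0 0.1" --pt "0 0 0 0 0 0 0.1"

```text
time_s: 18.3
eef_pos: [0.6231, 0.0531, 0.2602]
eef_rot: [0.533, 3.095, 0.0]
contact_force: [-0.9, 0.8, -3.0]
gripper_width: 0.0261
gripper_force: 104.0
```

>>> drive_tool --pt "0.0157 -0.118 0 0 0 0 0.1" --pt "0.0157 -0.118 0 0 0 0 0.1" --pt "0.0157 -0.118 0 0 0 0 0.1" --pt "0.0157 -0.118 0 0 0 0 0.1" --pt "0.0157 -0.118 0 0 0 0 0.1" --pt "0.0157 -0.118 0 0 0 0 0.1" --pt "0.0157 -0.118 0 0 0 0 0.1" --pt "0.0157 -0.118 0 0 0 0 0.1" --pt "0.0157 -0.118 0 0 0 0 0.1" --pt "0.0157 -0.118 0 0 0 0 0.1" --pt "0 0 0 0 0 0 0.1" --pt "0 0 0 0 0 0 0.1"

```text
time_s: 19.3
eef_pos: [0.4588, -0.2659, 0.2582]
eef_rot: [-0.538, -3.092, -0.003]
contact_force: [0.1, 1.5, -2.1]
gripper_width: 0.0258
gripper_force: 104.2
```

Run:
```python
from h import *
o=robot.get_obs();Rm=R.from_rotvec(o['eef_rot']).as_matrix();print(o['eef_pos'],Rm.round(4).tolist(),o['contact_force'])
def rep(n):
    c=cap(n);P=cloud(c);p=P.reshape(-1,3);return c,P,p[np.isfinite(p[:,0])]
for n in('top','scene'):
    c,P,p=rep(n);cv2.imwrite(f'pics/{n}7.png',c['img'][:,:,::-1])
    q=p[(p[:,2]>.135)&(p[:,2]<.19)&(abs(p[:,0]-.62)<.05)&(abs(p[:,1]-.054)<.04)]
    print(n,'wedge',len(q),np.percentile(q[:,2],[50,95]).round(4),cv2.minAreaRect((q[:,:2]*1000).astype(np.float32)))
c,P,p=rep('wrist');G=(p-o['eef_pos'])@Rm*1000
w=G[(abs(G[:,0])<25)&(abs(G[:,1])<25)]
for lo,hi in((5,12),(15,22),(25,30),(36,44),(48,56),(56,64)):
    q=w[(w[:,2]>lo)&(w[:,2]<hi)]
    if len(q)>10: print(lo,hi,len(q),'x98',np.percentile(q[:,0],[98]).round(1),'y',np.percentile(q[:,1],[2,98]).round(1),'zmax',q[:,2].max().round(1))
```

```text
[ 0.45878726 -0.26585165  0.25816985] [[-0.9412, 0.3377, -0.0025], [0.3377, 0.9412, 0.0021], [0.0031, 0.0012, -1.0]] [ 0.12754805  1.49508913 -2.06405088]
top wedge 230 [0.1597 0.1632] ((619.2249755859375, 55.06047821044922), (30.390424728393555, 29.22450828552246), 70.58272552490234)
scene wedge 348 [0.1597 0.1638] ((619.7440795898438, 54.356712341308594), (34.023704528808594, 29.515029907226562), 70.26207733154297)
5 12 307 x98 [13.8] y [-11.4  14.5] zmax 12.0
15 22 269 x98 [13.5] y [-11.2  13.8] zmax 22.0
25 30 149 x98 [13.5] y [-11.2  13.9] zmax 29.8
36 44 272 x98 [17.5] y [-15.8  16.2] zmax 44.0
48 56 214 x98 [17.4] y [-15.8  16.1] zmax 56.0
```

>>> drive_tool --pt "0 0 0.1 0 0 0 0.1" --pt "0 0 0.1 0 0 0 0.1" --pt "0 0 0.1 0 0 0 0.1" --pt "0 0 0.1 0 0 0 0.1" --pt "0 0 0.1 0 0 0 0.1" --pt "0 0 0.08 0 0 0 0.1" --pt "0 0 0.04 0 0 0 0.1" --pt "0 0 0.02 0 0 0 0.1" --pt "0 0 0 0 0 0 0.1" --pt "0 0 0 0 0 0 0.1"

```text
time_s: 20.28
eef_pos: [0.461, -0.2648, 0.0699]
eef_rot: [0.532, 3.094, -0.001]
contact_force: [-0.1, -0.1, -2.2]
gripper_width: 0.0257
gripper_force: 104.2
```

>>> drive_tool --pt "0 0 0.005 0 0 0 0.1" --pt "0 0 0.004 0 0 0 0.1" --pt "0 0 0 0 0 0 0.1" --pt "0 0 0 0 0 0 0.1"

```text
time_s: 20.62
eef_pos: [0.4603, -0.2649, 0.0664]
eef_rot: [0.533, 3.095, -0.001]
contact_force: [-0.2, -0.9, -2.2]
gripper_width: 0.0261
gripper_force: 104.2
```

>>> drive_tool --pt "0 0 0.004 0 0 0 0.1" --pt "0 0 0.004 0 0 0 0.1" --pt "0 0 0 0 0 0 0.1" --pt "0 0 0 0 0 0 0.1"

```text
time_s: 20.95
eef_pos: [0.46, -0.2647, 0.0632]
eef_rot: [0.533, 3.096, 0.0]
contact_force: [-0.5, -0.6, -2.0]
gripper_width: 0.0262
gripper_force: 104.2
```

>>> drive_tool --pt "0 0 0.004 0 0 0 0.1" --pt "0 0 0.004 0 0 0 0.1" --pt "0 0 0.003 0 0 0 0.1" --pt "0 0 0 0 0 0 0.1" --pt "0 0 0 0 0 0 0.1"

```text
time_s: 21.37
eef_pos: [0.46, -0.2647, 0.06]
eef_rot: [0.533, 3.096, 0.0]
contact_force: [-0.4, -0.2, -2.4]
gripper_width: 0.0258
gripper_force: 104.2
```

>>> drive_tool --pt "0 0 0.004 0 0 0 0.1" --pt "0 0 0 0 0 0 0.1" --pt "0 0 0 0 0 0 0.1"

```text
time_s: 21.62
eef_pos: [0.46, -0.2647, 0.0588]
eef_rot: [0.533, 3.096, 0.0]
contact_force: [-0.5, -0.0, -1.9]
gripper_width: 0.0258
gripper_force: 104.2
```

>>> drive_tool --pt "0 0 0.004 0 0 0 0.1" --pt "0 0 0.002 0 0 0 0.1" --pt "0 0 0 0 0 0 0.1" --pt "0 0 0 0 0 0 0.1"

```text
time_s: 21.95
eef_pos: [0.4604, -0.2649, 0.0579]
eef_rot: [0.533, 3.095, -0.001]
contact_force: [-1.5, 0.7, 5.1]
gripper_width: 0.0264
gripper_force: 105.4
```

>>> drive_tool --pt "0 0 0.002 0 0 0 0.1" --pt "0 0 0.001 0 0 0 0.1" --pt "0 0 0 0 0 0 0.1" --pt "0 0 0 0 0 0 0.1"

```text
time_s: 22.28
eef_pos: [0.4606, -0.265, 0.0579]
eef_rot: [0.533, 3.094, -0.001]
contact_force: [-4.0, 2.1, 10.4]
gripper_width: 0.0263
gripper_force: 105.7
```

>>> drive_tool --pt "0 0 -0.004 0 0 0 0.1" --pt "0 0 0 0 0 0 0.4" --pt "0 0 0 0 0 0 0.6" --pt "0 0 0 0 0 0 0.9" --pt "0 0 0 0 0 0 1" --pt "0 0 0 0 0 0 1" --pt "0 0 0 0 0 0 1" --pt "0 0 0 0 0 0 1" --pt "0 0 0 0 0 0 1"

```text
time_s: 23.03
eef_pos: [0.4601, -0.2647, 0.0573]
eef_rot: [0.533, 3.096, 0.0]
contact_force: [-0.1, 0.1, -0.6]
gripper_width: 0.0856
gripper_force: 0.0
```

>>> drive_tool --pt "0 0 -0.04 0 0 0 1" --pt "0 0 -0.1 0 0 0 1" --pt "0 0 -0.1 0 0 0 1" --pt "0 0 -0.1 0 0 0 1" --pt "0 0 -0.1 0 0 0 1" --pt "0 0 -0.1 0 0 0 1" --pt "0 0 -0.06 0 0 0 1" --pt "0.07 0.1 0 0 0 0 1" --pt "0.07 0.1 0 0 0 0 1" --pt "0 0 0 0 0 0 1" --pt "0 0 0 0 0 0 1"

```text
time_s: 23.95
eef_pos: [0.4404, -0.1931, 0.2388]
eef_rot: [0.53, 3.094, -0.001]
contact_force: [0.2, -0.2, -0.5]
gripper_width: 0.0855
gripper_force: 0.0
```

Run:
```python
from h import *
print(robot.get_obs()['contact_force'],robot.get_obs()['eef_pos'])
c=cap('top');P=cloud(c);p=P.reshape(-1,3);cv2.imwrite('pics/top8.png',c['img'][:,:,::-1])
q=p[(p[:,2]>.107)&(p[:,2]<.122)&(abs(p[:,0]-.46)<.04)&(abs(p[:,1]+.266)<.04)];print('tamper',len(q),q.mean(0).round(4))
q=p[(p[:,2]>.135)&(p[:,2]<.19)&(abs(p[:,0]-.62)<.05)&(abs(p[:,1]-.054)<.04)];print('wedge',len(q),q.mean(0).round(4))
A=np.c_[q[:,:2],np.ones(len(q))];print('slope',np.linalg.lstsq(A,q[:,2],rcond=None)[0][:2])
```

```text
[ 0.16113362 -0.16243044 -0.54251802] [ 0.44042141 -0.19307338  0.23877775]
tamper 0 [nan nan nan]
wedge 226 [0.6171 0.0546 0.1579]
slope [0.26040579 0.08777595]<stdin>:4: RuntimeWarning: Mean of empty slice.
  ret = um.true_divide(
```

View pics/top8.png

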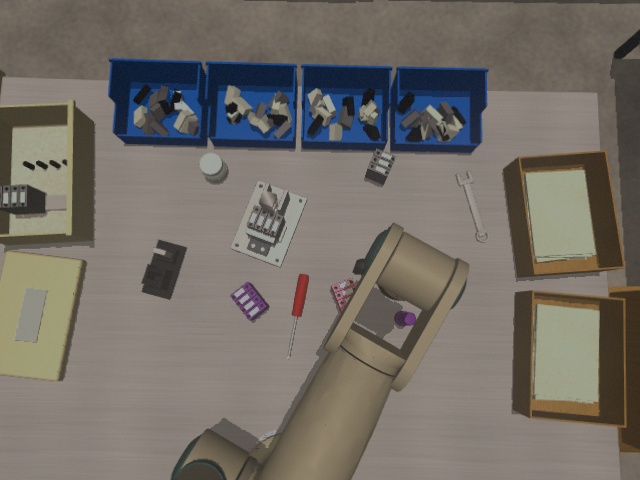

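The top view shows the wedge in the slot at (268,197) and the bystanders unmoved. The arm hides the tamper, so I'll check it with the wrist and scene depth.

Run:
```python
from h import *
for n in('wrist','scene'):
    c=cap(n);p=cloud(c).reshape(-1,3)
    for lo,hi in((.018,.03),(.107,.122)):
        q=p[(p[:,2]>lo)&(p[:,2]<hi)&(abs(p[:,0]-.46)<.035)&(abs(p[:,1]+.266)<.035)]
        if len(q)>5: print(n,'tamper',len(q),cv2.minEnclosingCircle((q[:,:2]*1000).astype(np.float32)),np.median(q[:,2]).round(4))
    q=p[(p[:,2]>.154)&(p[:,2]<.17)&(abs(p[:,0]-.62)<.03)&(abs(p[:,1]-.054)<.03)]
    if len(q)>5:
        x=q[:,0]*.9435-q[:,1]*.3315;k=(x>np.percentile(x,15))&(x<np.percentile(x,92));A=np.c_[q[k][:,:2],np.ones(k.sum())]
        print(n,'wedge',len(q),q.mean(0).round(4),np.linalg.lstsq(A,q[k][:,2],rcond=None)[0][:2].round(3))
```

```text
wrist tamper 301 ((459.20758056640625, -266.19830322265625), 17.89569664001465) 0.0243
wrist tamper 881 ((459.4115905761719, -265.3232727050781), 13.663778305053711) 0.1143
scene tamper 77 ((464.0750427246094, -266.1551513671875), 20.12746238708496) 0.0249
scene tamper 102 ((462.61553955078125, -267.5137023925781), 15.989977836608887) 0.1143
scene wedge 239 [0.621  0.0547 0.1605] [-0.021 -0.05 ]
```

The tamper is upright (foot and top concentric, heights right), and the wedge is upright and seated, so I'm handing in.

```bash
python3 -c "
from plant import robot
print(robot.job_done())"
```

```text
the job is handed in; nothing more can be done
None
```

I handed in the job at about 24 s on the clock, with no verdict returned: the wedge is in the slot and a repeat tap of about 35 N no longer moved it, the tamper stands upright on the bench, and no bystander looks moved in the last picture.

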